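# Fold the hold-down flap and shut the watch-movement case

### The arm

A 6-joint arm with a two-finger parallel gripper is mounted at the origin on the work surface. World frame = base frame: x ahead of the robot, y to its left, z up, the work surface at z = 0. Lengths are in m, angles in rad, forces in N, time in s.
With the tool pointing down it reaches from about 0.35 to 0.975 m from the base axis. Payload 4.9 kg.
Tool frame: the origin (TCP) lies midway between the tips of the shut fingers; the grasp point (between the pads) lies 19 mm behind it; z points along the fingers, y is the line along which they close (so a half turn about z gives the same grasp; the last joint's range is limited). The gripper opens to 85 mm and grips with 20 to 120 N. Pads are 22 mm wide; open, the fingers measure 114 mm over their backs; the gripper's body (76 mm by 85 mm) begins 54 mm behind the grasp point. The pads swing forward as they close: fully open they stand 13 mm farther back than shut.
Start: joints at [1.033, 0.053, 1.613, -0, 1.476, -0.119], TCP at [0.254, 0.571, 0.231] pointing down, gripper open.
Joint ranges: [-3.01, 3.01], [-1.01, 2.22], [0.06, 2.58], [-1.02, 4.17], [0.09, 2.62], [-3.14, 3.14]. Speed limits (rad/s): [2.57, 2.57, 3.14, 3.14, 3.14, 3.14].

### API

Orientations are given as a rotation vector (axis times angle).
In Python, from station import ctrl, optics, job gives the robot as it stands.
- The arm moves only by the shell command python3 -m jog 'ROWS' [OPENING] [FORCE]. ROWS is JSON, a list of rows, each a list of 2 entries, a list of its own where there are three numbers: the shift along the tool's x, y, z in m, then the turn, a rotation vector about the tool's x, y, z in rad. A call has 1 to 5 rows; each row is the pose to reach, as a shift and turn from the pose commanded when the call began, along the tool's axes at that moment; what a row does not reach only later rows make up. A row lasts 1/10 s, in which the tool goes at most 50 mm and 8.59 degrees, less where a joint would pass 70% of its speed; a pose out of reach is approached as far as the arm can. A call with a gripper value outside its range is refused whole. OPENING is the opening, from 0 (shut) to 1 (fully open), set as the call begins (- or left out, the last holds). The fingers move at their own pace and stop on an object; FORCE is the grip in N (left out, the last holds). Time passes only in rows, so rows that repeat a pose let the fingers close. It gives the time, the measured TCP pose, the force, the opening and the grip force at its end, in the units of the state.
- ctrl.get_obs(): the state, without advancing time (a new reading comes with each control period).
- optics.get_image(name): name is "scene" or "top" or "wrist"; returns a dict with "image" (480x640x3 uint8, blue, green, red), "fx", "fy", "cx", "cy" (pixels), "rvec" (rotation vector, rad) and "tvec" (3), from world to camera coordinates, as OpenCV has them; the wrist camera has in their place "mount" (4x4, takes a point from camera to tool coordinates, whose origin is the TCP and whose axes are the flange's). Camera axes: x right, y down, z forward; pixel columns grow to the right and rows downward; lengths in m; the calibration is good to about 2 mm. A picture is of the moment at which its call begins: read the wrist's pose just before it. There is no depth.
- job.finish_job(): hands the job in; it is judged then, once.
The state is a dict: "t": time; "q": joint angles; "dq": joint speeds; "effort": joint torques, N m; "tool_pos": TCP position; "tool_rot": TCP orientation; "contact_force": force on the tool from outside, world axes, zero at the start; "wrist_torque": the same for the moment, N m; "opening": finger opening in m; "grip_force": force on a finger pad.
Only numpy, scipy, OpenCV 4.12 (cv2) and the standard library are available. Lean on these libraries where they do the work, as an engineer would, in place of code of your own. Each camera call takes 0.05 s, during which the arm holds its last target. There are 200 camera calls.

### The job

Put the open watch-movement case away for the night: with your fingertips, first push the upright white hold-down flap down until it lies flat over the movements, and only then swing the aluminium lid fully shut over it and take the hand away. Push gently on the way down without gripping the flap or the lid, and leave the loupe, the movement holder and the oil-pot stand where they are.

Things in the scene. Friction and masses are not known exactly. Their poses are not given: they have to be found in the camera images.
- case: Open aluminium case fixed on the bench mat, 190 (its x) x 240 (its y) x 60 mm high, walls 5 mm; black foam inside up to 34 mm with watch movements (to 41 mm) in the +y half and parts tins (to 46 mm) in the -y half. Origin: centre of its underside, 3 mm above the table. Lid hinged on the rim of its -x side, flap inside its +y wall. Its x points roughly away from the robot.
- lid (a joint): Lid angle. Flat aluminium plate 190 long x 240 wide x 10 mm, 0.3 kg. 0 = fully shut (stop; top 70.5 mm above the case's underside), grows as it opens; starts 1.6 to 1.8, leaning out a little past upright, outer face towards the case's -x; stop at 1.95. Stiff friction hinge (0.42 N m): stays where it is left, must be pushed all the way.
- lid_hinge (a point): Middle of the lid's hinge line, which runs along the case's y axis; in the case's frame at (-95, 0, 60.5) mm, on the underside of the lid. Turns with the lid: its x points from hinge to free edge, its z out of the outer face.
- lid_edge (a point): Middle of the lid's free edge, half-way through its thickness, 190 mm from the hinge line. Turns with the lid.
- flap (a joint): Flap angle. White plastic panel 170 wide (case x) x 130 long x 5 mm, 0.08 kg. 0 = flat over the movements (stop; top 51 mm above the case's underside, 9 mm below the rim), grows as it stands up; starts 1.4 to 1.7, outer face (grey rectangle) towards the case's +y; stop at 1.8. Folds towards case -y. Friction hinge (0.12 N m): stays where it is left, must be pushed all the way.
- flap_hinge (a point): Middle of the flap's hinge line, which runs along the case's x axis just inside the +y wall; in the case's frame at (0, 112, 46) mm, on the underside of the flap. Turns with the flap: its -y points from hinge to free edge, its z out of the outer face.
- flap_edge (a point): Middle of the flap's free edge, half-way through its thickness, 130 mm from the hinge line. Turns with the flap.
- loupe_mid (a point): Centre of a loose black watchmaker's loupe standing on the mat, 40 mm diameter, 38 mm high, 19 mm from its underside. Bystander.
- holder: Loose steel movement holder on the mat, about 50 x 70 x 25 mm high; origin at the centre of its underside. Bystander.
- oilstand: Loose aluminium oil-pot stand with three capped pots, 75 (its x) x 130 (its y) x 30 mm high; origin at the centre of its underside. Bystander.

How it is judged:
On the way:
1. the flap lies flat while the lid still stands open (value of joint flap below 0.05 rad and value of joint lid above 1 rad), for 0.2 s.
At the end, for the whole second after the job is handed in: The flap lies flat (below 0.05 rad), the lid over it is shut (below 0.035 rad, a gap under 7 mm at the free edge) and at rest, and the loupe, holder and oil-pot stand are within 20 mm of where they started (value of joint flap below 0.05 rad and value of joint lid below 0.035 rad and not (velocity of joint lid above 0.02 rad/s) and not (velocity of joint lid below -0.02 rad/s) and distance of each of loupe_mid, holder, oilstand from where it was at the start of the episode below 0.02 m); the robot touches nothing.
It fails at once if the lid was swung onto the flap before the flap was folded down (lid below 1.0 rad with the flap above 0.3 rad) (value of joint lid below 1 rad and value of joint flap above 0.3 rad).
It fails at once if the flap was gripped or handled roughly on its way (over 35 N while above 0.3 rad; pushing it takes under 5 N) (contact force between the fingers and flap_c0 above 35 N and value of joint flap above 0.3 rad).
It fails at once if the lid was gripped or handled roughly on its way (over 35 N while above 0.3 rad; pushing it takes under 5 N) (contact force between the fingers and lid_c0 above 35 N and value of joint lid above 0.3 rad).
It fails at once if a bystander (loupe, holder, oil-pot stand) was lifted or shifted by more than 20 mm (distance of any of loupe_mid, holder, oilstand from where it was at the start of the episode above 0.02 m).
It also fails if it takes over 59 s, if anything falls off the work surface, if the arm or the gripper's body presses on something with over 40 N, if the wrist force passes 120 N, or if a joint passes its speed limit or range.

## Working session

There is one attempt and no reset: what is moved stays moved. The work goes in short steps, Python scripts to look and compute and a shell command to move; the robot and the scene stay as the last step left them, time stands still between calls to the robot, and variables do not carry over. Pictures are saved under pics/ and viewed, at most 10 in all, crops included, and the job is handed in when it is done.

```bash
ls; mkdir -p pics; python3 - <<'E'
from station import ctrl, optics, job
import cv2
o=ctrl.get_obs(); print(o)
for n in ("scene","top"):
    d=optics.get_image(n); cv2.imwrite(f"pics/{n}0.png",d["image"]); print({k:v for k,v in d.items() if k!="image"})
E
```

```text
pics
{'t': 0.0, 'q': array([ 1.03297857e+00,  5.33306343e-02,  1.61430340e+00, -3.90283740e-06,
        1.47599573e+00, -1.19011069e-01]), 'dq': array([ 0.00203766, -0.00050786,  0.00122943, -0.00166333,  0.0002745 ,
       -0.00049315]), 'effort': array([-5.69177719e-04, -3.93696892e+01, -3.70165873e+01, -2.01652301e-04,
        7.22744400e-03,  6.05539459e-07]), 'tool_pos': array([0.25385316, 0.57043989, 0.23007366]), 'tool_rot': array([-6.52926004e-01, -3.07232452e+00,  3.03020642e-03]), 'contact_force': array([-0.19479394, -0.05574394, -0.44469315]), 'wrist_torque': array([0.00207137, 0.02889801, 0.01629717]), 'grip_force': 0.0, 'opening': 0.08537641117391746}
{'fx': 542.6756227137143, 'fy': 542.6756227137143, 'cx': 327.98003300341736, 'cy': 234.5897445177071, 'rvec': array([ 1.28484072,  2.20749313, -0.95551578]), 'tvec': array([ 0.35064328, -0.29366225,  1.22507735])}
{'fx': 538.9591207735945, 'fy': 538.9591207735945, 'cx': 313.175547023532, 'cy': 229.79003663526336, 'rvec': array([ 2.16882003, -2.17655746,  0.1311428 ]), 'tvec': array([-0.04622121,  0.62854672,  0.82285729])}
```

View pics/scene0.png

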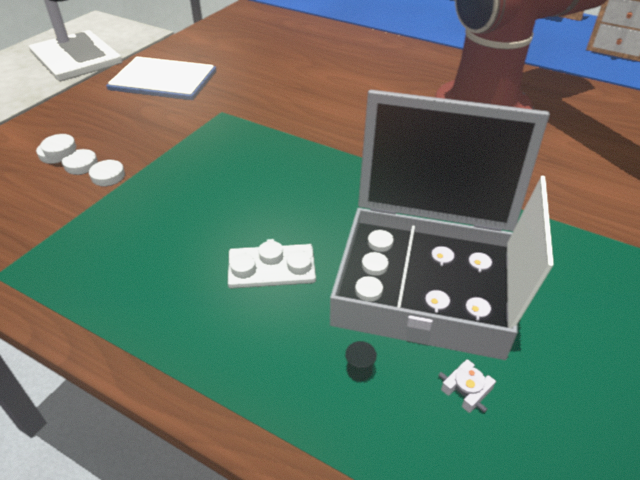

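View pics/top0.png

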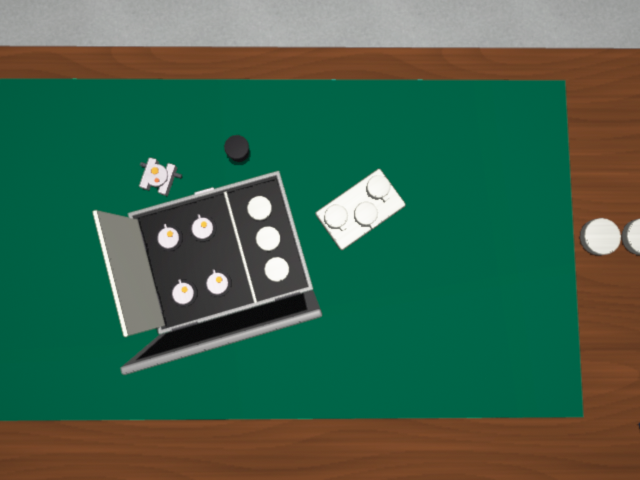

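The scene view shows the lid upright, free edge about (370,92)–(546,112), and the flap's free edge about (546,182)–(549,265). In the top view the rim corners are about (131,214), (280,173) and (312,291). The flap's free edge is (96,212)–(126,335), the lid's is (123,371)–(320,314), and the bystanders lie beyond the +x and -y sides.

```bash
cat > h.py <<'E'
import numpy as np, cv2
from scipy.spatial.transform import Rotation as R
from station import ctrl, optics
def ray(d,uv):
    Rm=cv2.Rodrigues(d["rvec"])[0]; c=-Rm.T@d["tvec"]
    v=Rm.T@np.array([(uv[0]-d["cx"])/d["fx"],(uv[1]-d["cy"])/d["fy"],1]); return c,v
def onz(d,uv,z):
    c,v=ray(d,uv); return c+v*(z-c[2])/v[2]
def onplane(d,uv,p,n):
    c,v=ray(d,uv); return c+v*((p-c)@n)/(v@n)
E
python3 - <<'E'
from h import *
d=optics.get_image("top"); s=optics.get_image("scene")
P=[onz(d,u,.063) for u in [(131,214),(280,173),(312,291)]]
print(np.round(P,4))
print("widths",np.linalg.norm(P[1]-P[0]),np.linalg.norm(P[2]-P[1]))
ey=P[0]-P[1]; e2=P[1]-P[2]
yaw=np.arctan2(-ey[0],ey[1]); yaw2=np.arctan2(e2[1],e2[0]); print("yaws",yaw,yaw2)
yw=(yaw*240+yaw2*190)/430
Rz=R.from_euler('z',yw).as_matrix()
loc=[np.array([95,120,60])/1e3,np.array([95,-120,60])/1e3,np.array([-95,-120,60])/1e3]
C=np.mean([p-Rz@l for p,l in zip(P,loc)],0); print("case",C,yw, [np.round(p-Rz@l-C,4) for p,l in zip(P,loc)])
# lid edges: scene pixels on planes y=+-120 of case
for nm,cam,u,y in [("scene",s,(370,92),-.12),("scene",s,(546,112),.12),("top",d,(123,371),.12),("top",d,(320,314),-.12)]:
    p=onplane(cam,u,C+Rz@[0,y,0],Rz[:,1]); l=Rz.T@(p-C)-[-.095,0,.0605]; print("lid",nm,np.round(l,4),np.arctan2(l[2],l[0]),np.hypot(l[0],l[2]))
for nm,cam,u,x in [("scene",s,(546,182),-.085),("scene",s,(549,265),.085),("top",d,(96,212),.085),("top",d,(126,335),-.085)]:
    p=onplane(cam,u,C+Rz@[x,0,0],Rz[:,0]); l=Rz.T@(p-C)-[0,.112,.046]; print("flap",nm,np.round(l,4),np.arctan2(l[2],-l[1]),np.hypot(l[1],l[2]))
for n,u,z in [("loupe",(236,143),.038),("holder",(160,177),.02),("oil",(361,209),.03)]: 
    p=onz(d,u,z); print(n,p,Rz.T@(p-C))
o=ctrl.get_obs(); print(R.from_rotvec(o["tool_rot"]).as_matrix().round(3)); print("tcp in case",Rz.T@(o["tool_pos"]-C))
E
```

```text
[[ 0.6504  0.2312  0.063 ]
 [ 0.7141  0.0031  0.063 ]
 [ 0.5319 -0.0459  0.063 ]]
widths 0.23690227448934567 0.1886447481849527
yaws 0.2719907558368096 0.26238843032226256
case [0.59099057 0.09300543 0.003     ] 0.2677478678187539 [array([-0.0004, -0.0026,  0.    ]), array([-0.0003,  0.0006,  0.    ]), array([0.0007, 0.002 , 0.    ])]
lid scene [-0.0305 -0.12    0.1838] 1.734977242631874 0.18630885253846413
lid scene [-0.0599  0.12    0.1719] 1.906248514623996 0.1820772448250609
lid top [-0.0272  0.12    0.1784] 1.7220044460477701 0.18047540688984956
lid top [-0.0323 -0.12    0.055 ] 2.1022653945825787 0.06376740347881672
flap scene [-0.085   0.0228  0.121 ] 1.7573954637278921 0.1231464729050612
flap scene [0.085  0.0168 0.1285] 1.7006448953340594 0.12964117435443362
flap top [0.085  0.0194 0.1228] 1.7277665806837574 0.12434009293224049
flap top [-0.085  -0.128   0.5567] 1.344765386885798 0.5712515437951072
loupe [0.76858721 0.07503802 0.038     ] [ 0.16651526 -0.06431222  0.035     ]
holder [0.71697179 0.20020536 0.02      ] [0.14985324 0.07005068 0.017     ]
oil [ 0.66216836 -0.12546481  0.03      ] [ 0.01084314 -0.22951678  0.027     ]
[[-0.914  0.407 -0.001]
 [ 0.407  0.914 -0.001]
 [ 0.    -0.001 -1.   ]]
tcp in case [-0.19866807  0.54979087  0.22749287]
```

```bash
cat >> h.py <<'E'
C=np.array([.591,.093,.003]); YAW=.2677; Rc=R.from_euler('z',YAW)
# desired tool: x=case y, y=case x, z down
RT=Rc.as_matrix()@np.array([[0,1,0],[1,0,0],[0,0,-1.]])
def rel(*targets):
    o=ctrl.get_obs(); Rt=R.from_rotvec(o["tool_rot"]).as_matrix()
    print("t",round(o["t"],2),"case",((Rc.as_matrix().T@(o["tool_pos"]-C))*1e3).round(1),"F",(Rc.as_matrix().T@o["contact_force"]).round(1),"q",o["q"].round(2))
    print("turn",R.from_matrix(Rt.T@RT).as_rotvec().round(3))
    for t in targets: print(t,"shift",(Rt.T@(C+Rc.as_matrix()@np.array(t)/1e3-o["tool_pos"])).round(4))
E
python3 -m jog '[[[-0.045,-0.015,-0.01],[0,0,0.15]],[[-0.09,-0.03,-0.02],[0,0,0.29]],[[-0.135,-0.045,-0.02],[0,0,0.44]],[[-0.18,-0.06,-0.02],[0,0,0.59]],[[-0.22,-0.07,-0.02],[0,0,0.74]]]' 0 20
python3 -c "
from h import *
rel((30,190,250),(30,190,145))"
```

```text
t: 0.7
tool_pos: [0.4279, 0.4158, 0.2513]
tool_rot: [1.729, 2.623, 0.0]
contact_force: [0.6, 1.5, -0.6]
opening: 0.0121
grip_force: 0.0
t 0.7 case [-71.9 354.4 248.3] F [ 1.   1.3 -0.6] q [ 0.65 -0.03  1.66 -0.    1.51  0.24]
turn [0.    0.    0.138]
(30, 190, 250) shift [-0.1768  0.0784 -0.0016]
(30, 190, 145) shift [-0.1768  0.0784  0.1034]
```

```bash
python3 -m jog '[[[-0.045,0.02,0],[0,0,0.07]],[[-0.09,0.04,0],[0,0,0.138]],[[-0.13,0.06,0],[0,0,0.138]],[[-0.165,0.075,0.02],[0,0,0.138]],[[-0.177,0.078,0.05],[0,0,0.138]]]'
python3 -m jog '[[[0,0,0.04],[0,0,0]],[[0,0,0.053],[0,0,0]],[[0,0,0.053],[0,0,0]]]'
python3 - <<'E'
from h import *
rel((30,160,145))
for n in ("scene",): cv2.imwrite(f"pics/{n}1.png",optics.get_image(n)["image"])
E
```

```text
t: 1.2
tool_pos: [0.5729, 0.2843, 0.2033]
tool_rot: [1.899, 2.497, 0.007]
contact_force: [-0.2, 0.8, 0.3]
opening: -0.0001
grip_force: 0.0
t: 1.5
tool_pos: [0.567, 0.286, 0.145]
tool_rot: [-1.895, -2.501, 0.008]
contact_force: [-0.8, 0.0, 0.0]
opening: -0.0001
grip_force: 0.0
t 1.5 case [ 27.9 192.5 142. ] F [-0.7  0.2  0. ] q [0.35 0.15 1.66 0.   1.34 0.08]
turn [-0.006  0.     0.006]
(30, 160, 145) shift [-0.0325  0.0019 -0.003 ]
```

View pics/scene1.png

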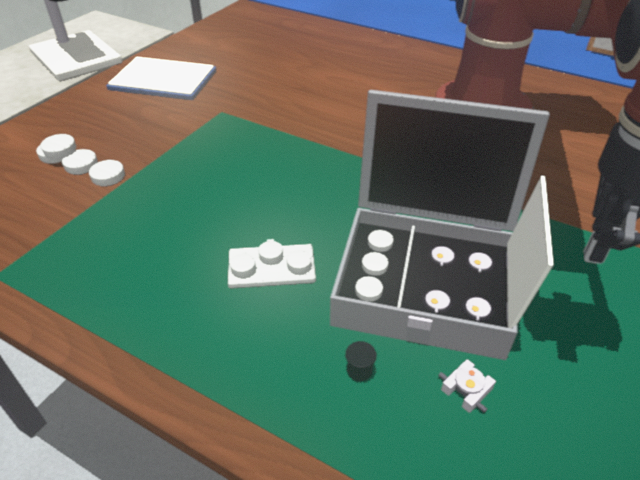

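The shut fingertips are at about (600,245), just right of the flap (about (549,230)). The wrist is well clear of the lid.

```bash
python3 -m jog '[[[-0.02,0.002,-0.001],[0,0,0]],[[-0.035,0.002,-0.002],[0,0,0]],[[-0.048,0.002,-0.003],[0,0,0]],[[-0.06,0.002,-0.004],[0,0,0]],[[-0.071,0.002,-0.004],[0,0,0]]]'
python3 -m jog '[[[-0.01,0,0.001],[0,0,0]],[[-0.02,0,0.002],[0,0,0]],[[-0.03,0,0.005],[0,0,0]],[[-0.03,0,0.005],[0,0,0]]]'
python3 - <<'E'
from h import *
rel()
cv2.imwrite("pics/scene2.png",optics.get_image("scene")["image"])
E
```

```text
t: 2.05
tool_pos: [0.5909, 0.2183, 0.1536]
tool_rot: [1.897, 2.503, 0.003]
contact_force: [0.4, 0.8, 1.1]
opening: -0.0006
grip_force: 0.6
t: 2.45
tool_pos: [0.5982, 0.1884, 0.1463]
tool_rot: [-1.899, -2.502, 0.003]
contact_force: [0.1, 0.1, -0.4]
opening: -0.0002
grip_force: 0.0
t 2.45 case [ 32.1  90.1 143.3] F [ 0.1  0.  -0.4] q [ 0.19  0.12  1.68 -0.    1.34 -0.09]
turn [-0.002  0.001  0.005]
```

View pics/scene2.png

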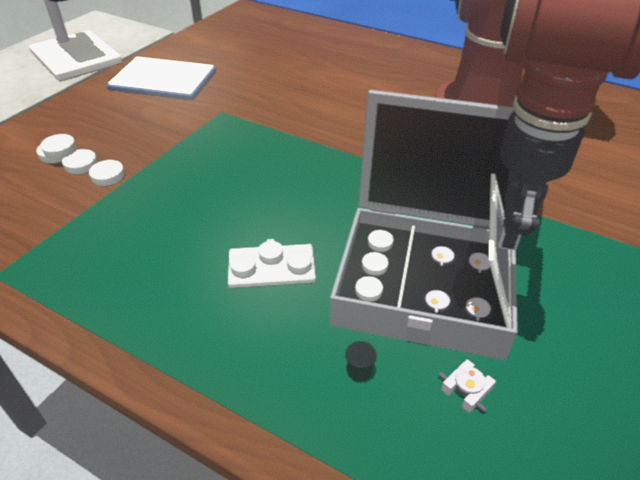

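The flap has leaned in past upright ahead of the fingertips (edge about (495,180)–(508,310)) with almost no force. I'll continue along the arc.

```bash
python3 -m jog '[[[-0.012,0,0.008],[0,0,0]],[[-0.025,0,0.016],[0,0,0]],[[-0.037,0,0.025],[0,0,0]],[[-0.047,0,0.037],[0,0,0]],[[-0.055,0,0.049],[0,0,0]]]'
python3 -m jog '[[[-0.006,0,0.014],[0,0,0]],[[-0.010,0,0.026],[0,0,0]],[[-0.011,0,0.034],[0,0,0]],[[-0.012,0,0.038],[0,0,0]],[[-0.012,0,0.039],[0,0,0]]]'
python3 -c "
from h import *
rel((32,23,51))"
```

```text
t: 3.0
tool_pos: [0.6133, 0.1356, 0.097]
tool_rot: [-1.898, -2.503, 0.001]
contact_force: [0.5, 1.8, 1.0]
opening: -0.0004
grip_force: 0.4
t: 3.5
tool_pos: [0.6159, 0.1256, 0.0585]
tool_rot: [-1.896, -2.503, 0.001]
contact_force: [-0.2, 0.2, -0.2]
opening: -0.0005
grip_force: 0.0
t 3.5 case [32.6 24.8 55.5] F [-0.1  0.3 -0.2] q [ 0.08  0.22  1.73  0.    1.19 -0.19]
turn [-0.001 -0.     0.007]
(32, 23, 51) shift [-0.0018 -0.0007  0.0045]
```

```bash
python3 -m jog '[[[0,0,0.002],[0,0,0]],[[0,0,0.004],[0,0,0]],[[0,0,0.005],[0,0,0]],[[0,0,0.005],[0,0,0]]]'
python3 -m jog '[[[0,0,0.001],[0,0,0]],[[0,0,0.002],[0,0,0]],[[0,0,0.002],[0,0,0]]]'
python3 -c "
from h import *
rel()"
```

```text
t: 3.9
tool_pos: [0.6166, 0.1256, 0.0545]
tool_rot: [1.897, 2.504, 0.001]
contact_force: [-0.1, -0.1, -0.7]
opening: 0.0004
grip_force: 0.0
t: 4.2
tool_pos: [0.6167, 0.1256, 0.054]
tool_rot: [1.897, 2.504, 0.0]
contact_force: [-4.1, 0.3, 7.5]
opening: 0.0003
grip_force: 3.8
t 4.2 case [33.4 24.6 51. ] F [-3.8  1.4  7.5] q [ 0.08  0.23  1.73  0.    1.18 -0.19]
turn [ 0.    -0.     0.006]
```

The flap touches its stop at 51.0 mm, so it's flat. Next I go up and over to behind the lid.

```bash
python3 -m jog '[[[0,0,-0.04],[0,0,0]],[[0,0,-0.09],[0,0,0]],[[0,0,-0.14],[0,0,0]],[[-0.01,0,-0.19],[0,0,0]],[[-0.02,0,-0.24],[0,0,0]]]'
python3 -m jog '[[[0,-0.01,-0.04],[0,0,0]],[[0,-0.05,-0.05],[0,0,0]],[[0,-0.10,-0.05],[0,0,0]],[[0,-0.15,-0.05],[0,0,0]],[[0,-0.19,-0.05],[0,0,0]]]'
python3 -m jog '[[[0,-0.03,0],[0,0,0]],[[0,-0.03,0],[0,0,0]]]'
python3 - <<'E'
from h import *
rel((-185,0,210))
cv2.imwrite("pics/scene3.png",optics.get_image("scene")["image"])
E
```

```text
t: 4.7
tool_pos: [0.6213, 0.1065, 0.2924]
tool_rot: [1.896, 2.504, 0.0]
contact_force: [0.9, -0.9, 0.8]
opening: -0.0003
grip_force: 0.0
t: 5.2
tool_pos: [0.4367, 0.0548, 0.3404]
tool_rot: [1.897, 2.504, 0.0]
contact_force: [-0.2, -0.3, 1.8]
opening: 0.0
grip_force: 0.0
t: 5.4
tool_pos: [0.4079, 0.0466, 0.3411]
tool_rot: [1.897, 2.501, 0.002]
contact_force: [1.0, 0.2, 0.7]
opening: 0.0003
grip_force: 0.0
t 5.4 case [-188.9    3.7  338.1] F [ 1.  -0.1  0.7] q [-0.07 -0.53  1.92 -0.    1.75 -0.34]
turn [0.002 0.001 0.005]
(-185, 0, 210) shift [-0.0035  0.0036  0.1281]
```

View pics/scene3.png

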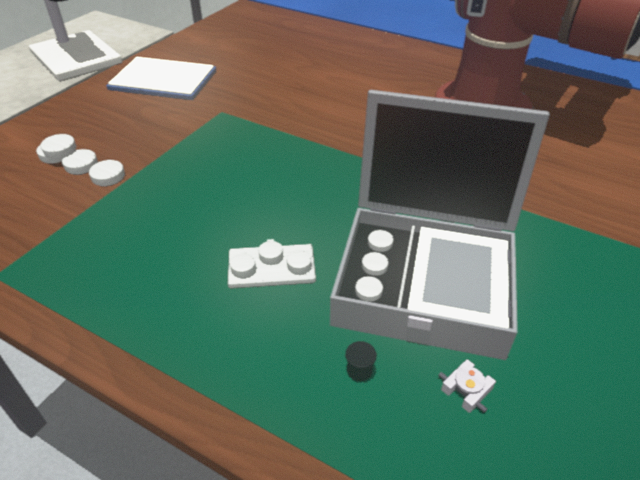

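The white flap lies flat (about (412–508, 230–320)) and the lid is still open; bystanders haven't moved. Now I lower behind the lid and push.

```bash
python3 -m jog '[[[0,0,0.05],[0,0,0]],[[0,0.003,0.10],[0,0,0]],[[0,0.003,0.128],[0,0,0]],[[0,0.003,0.128],[0,0,0]]]'
python3 -m jog '[[[0,0.02,0],[0,0,0]],[[0,0.033,0],[0,0,0]],[[0,0.043,0],[0,0,0]],[[0,0.053,0],[0,0,0]],[[0,0.063,0],[0,0,0]]]'
python3 -m jog '[[[0,0.012,0],[0,0,0]],[[0,0.024,0.001],[0,0,0]],[[0,0.036,0.002],[0,0,0]],[[0,0.036,0.002],[0,0,0]]]'
python3 - <<'E'
from h import *
rel()
cv2.imwrite("pics/scene4.png",optics.get_image("scene")["image"])
E
```

```text
t: 5.85
tool_pos: [0.4103, 0.0482, 0.2067]
tool_rot: [-1.891, -2.497, 0.009]
contact_force: [0.5, -0.0, -0.2]
opening: -0.0001
grip_force: 0.0
t: 6.35
tool_pos: [0.4753, 0.0652, 0.2153]
tool_rot: [1.896, 2.502, 0.003]
contact_force: [-3.5, 0.6, 9.1]
opening: -0.0
grip_force: 5.3
t: 6.75
tool_pos: [0.5096, 0.0749, 0.2112]
tool_rot: [1.896, 2.504, 0.001]
contact_force: [-0.1, -0.5, -0.1]
opening: -0.0
grip_force: 0.0
t 6.75 case [-83.3   4.1 208.2] F [-0.2 -0.5 -0.1] q [ 0.   -0.2   1.89  0.    1.45 -0.27]
turn [0.001 0.    0.007]
```

View pics/scene4.png

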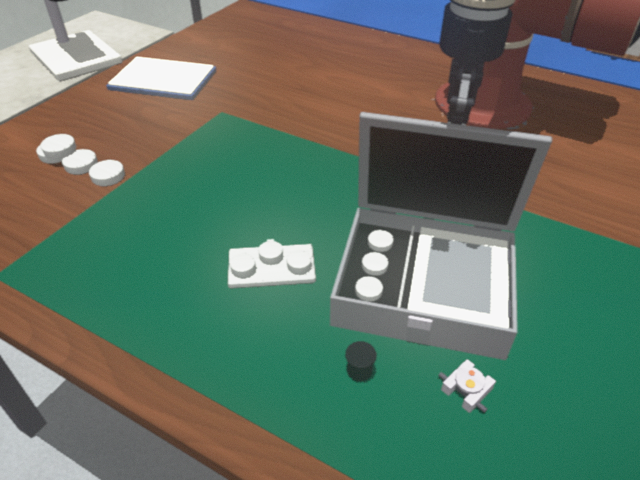

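The lid follows the fingertips (free edge about (362,118)–(548,138)), with small forces. Continuing down the arc.

```bash
python3 -m jog '[[[0,0.018,0.004],[0,0,0]],[[0,0.032,0.009],[0,0,0]],[[0,0.046,0.016],[0,0,0]],[[0,0.058,0.024],[0,0,0]],[[0,0.07,0.033],[0,0,0]]]'
python3 -m jog '[[[0,0.011,0.01],[0,0,0]],[[0,0.021,0.022],[0,0,0]],[[0,0.03,0.034],[0,0,0]],[[0,0.037,0.047],[0,0,0]],[[0,0.043,0.061],[0,0,0]]]'
python3 -m jog '[[[0,0.005,0.014],[0,0,0]],[[0,0.008,0.026],[0,0,0]],[[0,0.009,0.033],[0,0,0]],[[0,0.01,0.038],[0,0,0]],[[0,0.01,0.038],[0,0,0]]]'
python3 -c "
from h import *
rel((39,4,70.5))"
```

```text
t: 7.3
tool_pos: [0.5762, 0.0936, 0.1783]
tool_rot: [1.897, 2.503, 0.001]
contact_force: [-1.1, -0.8, 2.9]
opening: 0.0001
grip_force: 1.1
t: 7.8
tool_pos: [0.6178, 0.1053, 0.1165]
tool_rot: [1.896, 2.503, 0.002]
contact_force: [0.2, -1.0, 2.2]
opening: 0.0003
grip_force: 0.9
t: 8.3
tool_pos: [0.6256, 0.1078, 0.077]
tool_rot: [-1.896, -2.503, 0.003]
contact_force: [-0.3, -0.8, 0.2]
opening: -0.0001
grip_force: 0.0
t 8.3 case [37.3  5.1 74. ] F [-0.5 -0.7  0.2] q [ 0.05  0.21  1.71 -0.    1.22 -0.22]
turn [-0.002 -0.     0.006]
(39, 4, 70.5) shift [-0.0012  0.0017  0.0035]
```

```bash
python3 -m jog '[[[0,0,0.002],[0,0,0]],[[0,0,0.004],[0,0,0]],[[0,0,0.005],[0,0,0]],[[0,0,0.006],[0,0,0]],[[0,0,0.006],[0,0,0]]]'
python3 -c "
from h import *
rel()"
```

```text
t: 8.8
tool_pos: [0.6268, 0.1079, 0.0735]
tool_rot: [1.897, 2.504, 0.0]
contact_force: [-1.3, 0.0, 3.8]
opening: -0.0003
grip_force: 2.3
t 8.8 case [38.5  4.9 70.5] F [-1.3  0.4  3.8] q [ 0.05  0.22  1.71 -0.    1.22 -0.22]
turn [0.    0.    0.006]
```

```bash
python3 -m jog '[[[0,0,0.001],[0,0,0]],[[0,0,0.002],[0,0,0]],[[0,0,0.002],[0,0,0]]]'
python3 -m jog '[[[0,0,-0.02],[0,0,0]],[[0,0,-0.06],[0,0,0]],[[0,0,-0.11],[0,0,0]],[[0,-0.02,-0.16],[0,0,0]],[[0,-0.06,-0.19],[0,0,0]]]'
python3 -m jog '[[[0,-0.05,-0.02],[0,0,0]],[[0,-0.10,-0.04],[0,0,0]],[[0,-0.15,-0.04],[0,0,0]],[[0,-0.15,-0.04],[0,0,0]]]'
python3 - <<'E'
from h import *
rel()
cv2.imwrite("pics/scene5.png",optics.get_image("scene")["image"])
E
```

```text
t: 9.1
tool_pos: [0.6269, 0.1079, 0.0735]
tool_rot: [1.897, 2.504, -0.0]
contact_force: [-6.8, -0.6, 13.1]
opening: 0.0002
grip_force: 6.7
t: 9.6
tool_pos: [0.5729, 0.0924, 0.2627]
tool_rot: [1.894, 2.501, 0.006]
contact_force: [-0.1, -0.2, -0.0]
opening: 0.0002
grip_force: 0.0
t: 10.0
tool_pos: [0.4238, 0.0512, 0.2993]
tool_rot: [1.897, 2.501, 0.002]
contact_force: [0.3, 0.8, 0.2]
opening: -0.0002
grip_force: 0.0
t 10.0 case [-172.3    3.9  296.3] F [0.5 0.7 0.2] q [-0.05 -0.48  1.96 -0.    1.66 -0.33]
turn [0.003 0.001 0.005]
```

View pics/scene5.png

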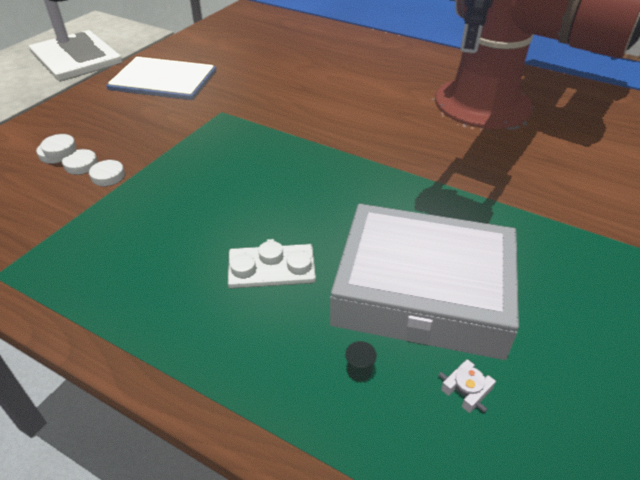

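The lid lies shut on the case (about (335–518, 205–355)). The loupe (361,360), holder (469,385) and oil stand (271,265) are where they started, and the hand is clear.

```bash
python3 -c "
from station import job
print(job.finish_job())"
```

```text
the job is handed in; nothing more can be done
None
```

I folded the flap flat, then swung the lid shut and moved the hand clear; the bystanders look unmoved in the last picture, and I handed the job in at about 10 s, with no verdict returned.

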